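# Lock the punch turret

### The job

Lock the leather punch's turret: pushing its upright pin with a fingertip, turn the slotted disc until the slot faces the locking bar, then push the bar by its upright lug fully home into the slot, and come away. Only push: do not take the pin or the lug between the fingers or lift the bar, and leave the other things on the bench where they stand.

Things in the scene. Friction and masses are not known exactly. Their poses are not given: they have to be found in the camera images.
- base: Fixed dark steel base plate of the turret, 190 (x) by 350 (y) by 10 mm, flat on the bench, spanning x -95..95, y -95..255. Origin on the bench exactly under the disc's axis; z up. Its +y axis runs from the disc's axis along the middle of the bar's guide.
- guide (a point): Middle of the bar guide's outer end, at its top: 155 mm from the disc's axis along the base's +y, z 32. Guide: two grey cheeks along y 88..155, each 12 mm thick, 20 mm apart, bridged at y 90..112 by a strap (top z 35). The bar slides between them along y.
- turret (a joint): Turn (rad) of the slotted aluminium disc about the vertical axis through the base's origin. 0: slot points along the base's +y, squarely at the bar; positive: counter-clockwise from above. Starts at 0.7 to 1.8, so turn it clockwise. Stops at -0.7 and 2.2. Stiff (0.06 N m), stays where left. Radius 75 mm, z 14..26. Hub nut and punch tubes within 28 mm of the axis, up to z 52.
- pin (a point): Centre of the top of the disc's upright round finger pin: 12 mm diameter, 58 mm from the disc's axis, directly opposite the slot (at joint 0 it lies on the base's -y side); it stands from z 26 to z 68 over the bench.
- slot (a point): Middle of the disc's one slot, at the rim on the disc's top face (75 mm from the axis, z 26). The slot is radial, 22 mm wide, from the rim in to radius 45 mm, with rounded mouth corners.
- lock_bar: Loose steel bar, 0.25 kg, 16 mm wide and high, 115 mm long, lying in the guide on the base plate (underside z 10). Origin on its underside, under the lug at its outer end; its -y axis points along the bar to the nose and the disc. The rounded nose enters the slot if the disc is within about 0.06 rad of true; else the rim stops it. Starts 32 to 56 mm short of home.
- nose (a point): Top of the bar's rounded nose tip, 110 mm from the bar's origin along its -y, 16 mm over its underside. Home: 50 mm from the disc's axis (25 mm inside the rim).
- lug (a point): Centre of the top of the bar's upright lug, over the bar's origin: a plate 32 mm wide (x), 10 mm thick (y), z 26 to 68 over the bench. Pushed towards the disc, the bar is fully home when the lug meets the outer end of the guide cheeks (bar origin 160 mm from the disc's axis).
- burnisher: Turned wooden edge burnisher, 36 mm across, 62 mm tall, standing by the base plate. Origin under its centre. Leave alone.
- dye_jar: Closed amber jar, 52 mm across, 60 mm tall, near the base plate. Origin under its centre. Leave alone.
- rivet_tin: Closed round tin, 64 mm across, 40 mm tall, near the base plate. Origin under its centre. Leave alone.
- stamp_block: Dark wooden block, 40 mm cube, near the base plate. Origin under its centre. Leave alone.
- mallet: Hammer lying on the right side of the bench. Leave alone.
- awl: Screwdriver-like awl lying on the left side of the bench. Leave alone.
- mug: Blue mug, 76 mm across, 90 mm tall, on the right of the bench. Leave alone.
Things that resemble listed ones, but are neither listed nor needed, are in the scene too. Several things have the shape of the lock_bar; the one meant has the colours described above.

How it is judged:
By the outcome, as a careful person would: the job done as asked, in the order asked, and still so for the second after the job is handed in, with the robot touching nothing.
It also fails if it takes over 48 s, if anything falls off the work surface, if the arm or the gripper's body presses on something with over 40 N, if the wrist force passes 120 N, or if a joint passes its speed limit or range.

### The arm

A 6-joint arm with a two-finger parallel gripper is mounted at the origin on the work surface. World frame = base frame: x ahead of the robot, y to its left, z up, the work surface at z = 0. Lengths are in m, angles in rad, forces in N, time in s.
With the tool pointing down it reaches from about 0.375 to 0.9 m from the base axis. Payload 3.1 kg.
Tool frame: the origin (TCP) lies midway between the tips of the shut fingers; the grasp point (between the pads) lies 19 mm behind it; z points along the fingers, x is the direction in which the jaws open and shut, and the axes are right-handed (so a half turn about z gives the same grasp; the last joint's range is limited). The gripper opens to 87 mm and grips with 3 to 60 N. Pads are 19 mm wide; open, the fingers measure 117 mm over their backs; the gripper's body (75 mm by 190 mm) begins 51 mm behind the grasp point.
Start: joints at [-1.512, 0.527, 1.433, -0, 1.181, -0.178], TCP at [0.147, -0.607, 0.223] pointing down, gripper open.
Joint ranges: [-3.08, 3.08], [-0.75, 2.2], [0.22, 2.44], [-1.43, 4.57], [0, 2.65], [-2.85, 2.85]. Speed limits (rad/s): [2.79, 2.79, 3.14, 3.14, 3.14, 3.14].

### API

Orientations are given as a unit quaternion [x, y, z, w].
In Python, from rig import * gives the robot as it stands.
- The arm moves only by the tool drive_tool, never from a script. Its argument "plan" is a list of rows, each an object with "offset": the shift along the tool's x, y, z in cm, a list of three; "delta_rot": the turn, a rotation vector about the tool's x, y, z in degrees, a list of three; "jaw": the finger opening in cm, from 0 to 8.7. In form: [{"offset": [dx, dy, dz], "delta_rot": [wx, wy, wz], "jaw": jaw}, ...]. A call has exactly 8 rows; each row is the pose to reach, as a shift and turn from the pose commanded when the call began, along the tool's axes at that moment; what a row does not reach only later rows make up. A row lasts 1/12 s, in which the tool goes at most 41.7 mm and 7.16 degrees, less where a joint would pass 70% of its speed; a pose out of reach is approached as far as the arm can. A call with a gripper value outside its range is refused whole. The fingers move at their own pace and stop on an object; "squeeze" is the grip in N (left out, the last holds). Time passes only in rows, so rows that repeat a pose let the fingers close, or fill a call up. It gives the time, the measured TCP pose, the force and the opening at its end, in the units of the state.
- get_obs(): the state, without advancing time (a new reading comes with each control period).
- camera(name): name is "scene" or "side" or "wrist"; returns the picture (480x640x3 uint8, red, green, blue); there is no depth.
- calibration(name): a dict with "K" (3x3 intrinsics, pixels), "distortion" ([k1, k2, p1, p2, k3] as OpenCV has them; the pictures are not rectified), "pose" (4x4, takes a point from camera to world coordinates); the wrist camera has in their place "tool_from_camera" (4x4, takes a point from camera to tool coordinates, whose origin is the TCP and whose axes are the tool frame's). Camera axes: x right, y down, z forward; pixel columns grow to the right and rows downward; lengths in m; the calibration is good to about 2 mm. A picture is of the moment at which its call begins: read the wrist's pose just before it. calibration takes no time and is no camera call.
- hand_in(): hands the job in, once; it reports no verdict.
The state is a dict: "time": time; "q": joint angles; "joint_velocities": joint speeds; "joint_torque": joint torques, N m; "position": TCP position; "tool_rot": TCP orientation; "ft_force": force on the tool from outside, world axes, zero at the start; "moment": the same for the moment, N m; "grip_width": finger opening in m.
Only numpy, scipy, OpenCV 4.12 (cv2) and the standard library are available. Lean on these libraries where they do the work, as an engineer would, in place of code of your own. Each camera call takes 0.05 s, during which the arm holds its last target.

## Working session

There is one attempt and no reset: what is moved stays moved. The work goes in short steps, Python scripts to look and compute and a tool call to move; the robot and the scene stay as the last step left them, time stands still between calls to the robot, and variables do not carry over. Pictures are saved under pics/ and viewed, and the job is handed in when it is done.

Besides the shell and the picture viewer there is one more tool, called after "Call:" as name(argument=value, ...) on one line, values as JSON. drive_tool: Moves the arm, as the interface text tells. Its arguments: {"type":"object","properties":{"plan":{"type":"array","items":{"type":"object","properties":{"offset":{"type":"array","items":{"type":"number"}},"delta_rot":{"type":"array","items":{"type":"number"}},"jaw":{"type":"number"}}}},"squeeze":{"type":"number"}},"required":["plan"]}

```bash
ls; mkdir -p pics; python3 - <<'E'
from rig import *
import cv2
print(get_obs())
for n in ["scene","side","wrist"]:
    im=camera(n); cv2.imwrite(f"pics/{n}0.png",im[:,:,::-1]); print(n,calibration(n))
E
```

```text
pics
{'time': 0.0, 'q': array([-1.51148652e+00,  5.28481324e-01,  1.43388459e+00, -2.78376204e-05,
        1.18137820e+00, -1.78493668e-01]), 'joint_velocities': array([ 7.75579430e-04,  6.54322997e-04, -1.17870411e-03, -9.99365713e-05,
        6.67400112e-04,  5.54934143e-04]), 'joint_torque': array([-5.44653776e-04, -4.40040064e+01, -1.76591760e+01,  6.31680270e-02,
        5.83060272e-02, -1.58285475e-04]), 'position': array([ 0.1472116 , -0.60667396,  0.22156795]), 'tool_rot': array([ 7.85995341e-01, -6.18231483e-01, -7.23630596e-04, -7.96064796e-04]), 'ft_force': array([-0.03979962,  0.06629643,  0.23210623]), 'moment': array([-0.019743  ,  0.02122671, -0.03863151]), 'grip_width': 0.08706497194868804}
scene {'K': array([[571.18725467,   0.        , 307.45566265],
       [  0.        , 571.18725467, 251.04642868],
       [  0.        ,   0.        ,   1.        ]]), 'distortion': array([-0.02611158,  0.        ,  0.        ,  0.        ,  0.        ]), 'pose': array([[ 0.20822865,  0.79436443, -0.57063647,  1.26062134],
       [ 0.97807017, -0.17175367,  0.11781095, -0.2066982 ],
[... 544 characters left out ...]
35669,  0.91040903],
       [ 0.        ,  0.        ,  0.        ,  1.        ]])}
wrist {'K': array([[385.05026731,   0.        , 315.80762852],
       [  0.        , 385.05026731, 244.41548034],
       [  0.        ,   0.        ,   1.        ]]), 'distortion': array([-0.07489525,  0.        ,  0.        ,  0.        ,  0.        ]), 'tool_from_camera': array([[ 9.99998578e-01, -1.56325722e-03, -6.33264442e-04,
        -1.13455009e-03],
       [ 1.68162290e-03,  9.53048885e-01,  3.02811816e-01,
        -8.43962145e-02],
       [ 1.30159211e-04, -3.02812450e-01,  9.53050158e-01,
        -1.62904978e-01],
       [ 0.00000000e+00,  0.00000000e+00,  0.00000000e+00,
         1.00000000e+00]])}
```

View pics/scene0.png

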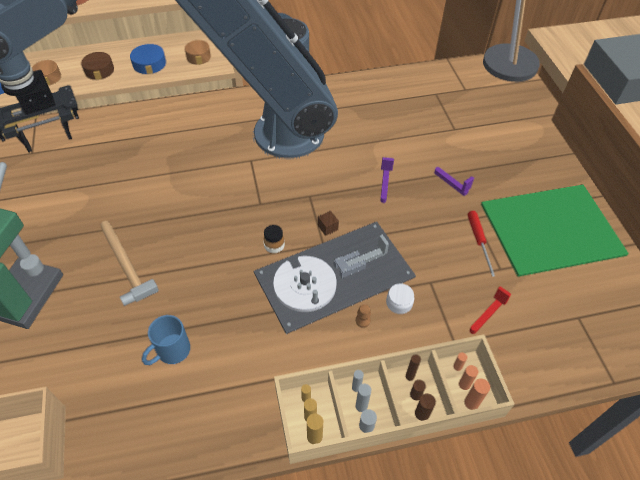

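View pics/side0.png

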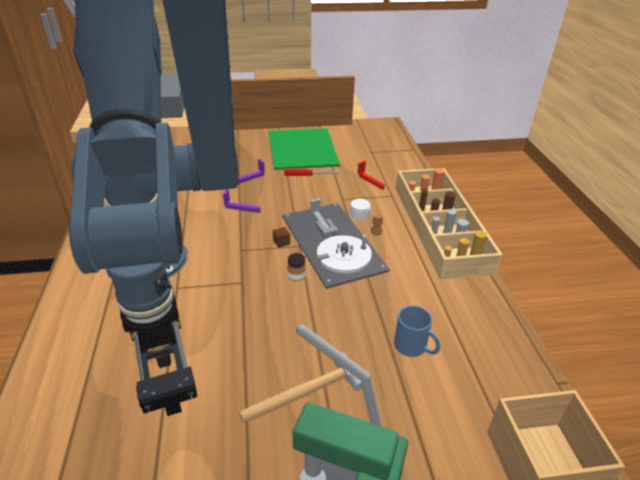

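View pics/wrist0.png

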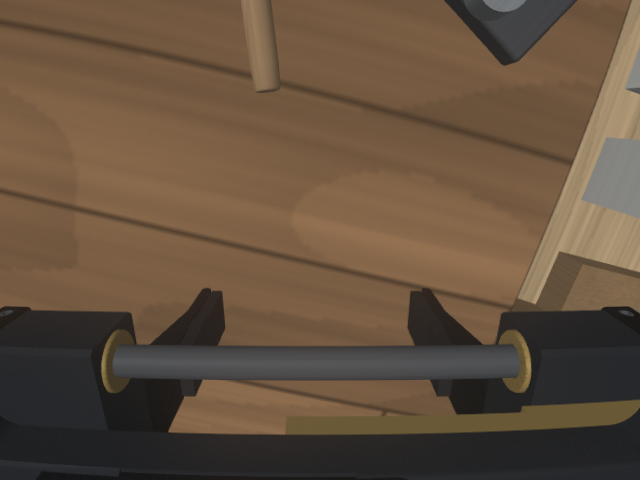

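The scene picture shows the base plate at about (335,275), the disc at (305,283) and the grey bar in its guide, with its lug near (385,243). Bar-shaped things are at (386,180) purple, (455,181) purple, (490,310) red and (365,257) grey steel. Only the grey one lies in the guide and fits, so I'll confirm it in a crop.

```bash
python3 - <<'E'
import cv2
a=cv2.imread("pics/scene0.png")[205:345,240:430]; cv2.imwrite("pics/c1.png",cv2.resize(a,None,fx=4.2,fy=4.2,interpolation=cv2.INTER_CUBIC))
a=cv2.imread("pics/side0.png")[185:295,260:400]; cv2.imwrite("pics/c2.png",cv2.resize(a,None,fx=5,fy=5,interpolation=cv2.INTER_CUBIC))
E
```

```text
(no output)
```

View pics/c1.png

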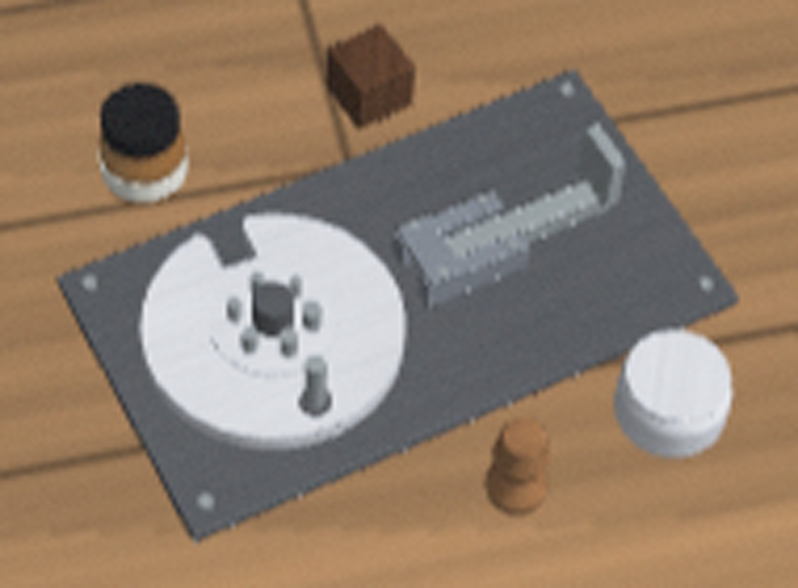

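View pics/c2.png

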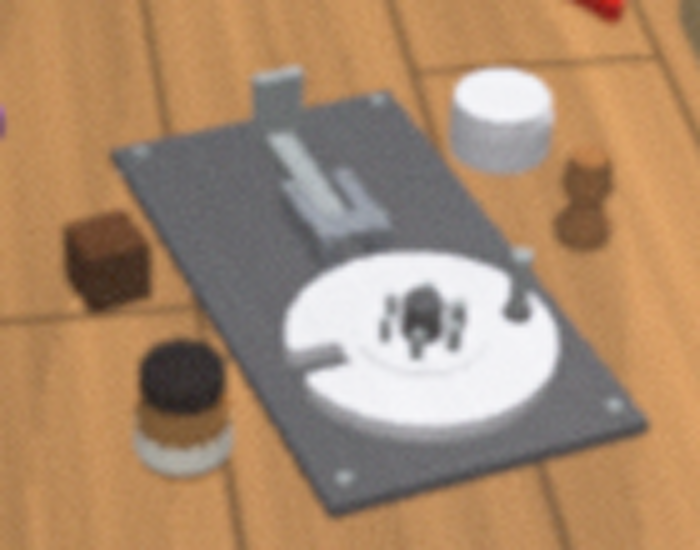

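```bash
cat > h.py <<'E'
from rig import *
import numpy as np, cv2
from scipy.spatial.transform import Rotation as R
from scipy.optimize import least_squares
def campose(n,obs=None):
    c=calibration(n)
    if n=="wrist":
        T=np.eye(4);T[:3,:3]=R.from_quat(obs["tool_rot"]).as_matrix();T[:3,3]=obs["position"]
        return c,T@c["tool_from_camera"]
    return c,c["pose"]
def px2w(n,uv,z,obs=None):
    c,P=campose(n,obs)
    uv=np.asarray(uv,float).reshape(-1,1,2)
    r=cv2.undistortPoints(uv,c["K"],c["distortion"]).reshape(-1,2)
    d=np.c_[r,np.ones(len(r))]@P[:3,:3].T
    z=np.broadcast_to(z,len(r)); s=(z-P[2,3])/d[:,2]
    return P[:3,3]+d*s[:,None]
def w2px(n,X,obs=None):
    c,P=campose(n,obs); Q=np.linalg.inv(P)
    return cv2.projectPoints(np.asarray(X,float),cv2.Rodrigues(Q[:3,:3])[0],Q[:3,3],c["K"],c["distortion"])[0].reshape(-1,2)
def fit(W,B):
    f=lambda p:(np.c_[np.cos(p[2])*B[:,0]-np.sin(p[2])*B[:,1]+p[0],np.sin(p[2])*B[:,0]+np.cos(p[2])*B[:,1]+p[1]]-W[:,:2]).ravel()
    s=least_squares(f,[.6,0,0]); return s.x,s.fun
E
python3 - <<'E'
from h import *
B=np.array([[-95,-95],[-95,255],[95,255],[95,-95]])/1e3
c=np.array([[58,280],[575,70],[738,298],[195,537]])/4.2+[240,205]
s=np.array([[333,512],[648,425],[388,93],[112,152]])/5+[260,185]
sB=np.array([[-95,-95],[95,-95],[95,255],[-95,255]])/1e3
for n,p,b in (("scene",c,B),("side",s,sB)):
    W=px2w(n,p,.010); x,r=fit(W,b); print(n,W.round(4),x,np.round(r*1e3,1))
    if n=="scene": pz=[(315,363),.068];q=[(317,410)]; lug=(608,143); off,k=[240,205],4.2; slot=(225,220)
    else: pz=[(521,255),.068]; lug=(278,75);off,k=[260,185],5; slot=(287,362)
    for nm,u,z in (("pin",pz[0],.068),("lug",lug,.068),("slot",slot,.026)):
        w=px2w(n,np.array(u)/k+off,z)[0,:2]; ca,sa=np.cos(x[2]),np.sin(x[2])
        d=w-x[:2]; print(nm,w.round(4),"base",(np.array([[ca,sa],[-sa,ca]])@d).round(4))
E
```

```text
scene [[ 0.4769 -0.1792  0.01  ]
 [ 0.3901  0.1581  0.01  ]
 [ 0.5723  0.2035  0.01  ]
 [ 0.6577 -0.1325  0.01  ]] [ 0.54404233 -0.06503963  0.24988701] [-1.4 -1.4 -1.2  0.5  0.7  2.   1.9 -1.1]
pin [ 0.5984 -0.0532] base [ 0.0556 -0.002 ]
lug [0.4892 0.1435] base [-0.0015  0.2156]
slot [ 0.4667 -0.0777] base [-0.0781  0.0069]
side [[ 0.4739 -0.1872  0.01  ]
 [ 0.6535 -0.1405  0.01  ]
 [ 0.5687  0.1946  0.01  ]
 [ 0.3882  0.1495  0.01  ]] [ 0.5407423  -0.07342817  0.24878822] [-1.8 -1.7  2.7 -1.6  1.4  2.5 -2.3  0.8]
pin [ 0.5969 -0.0577] base [0.0583 0.0014]
lug [0.4888 0.1358] base [0.0012 0.2156]
slot [ 0.4642 -0.0832] base [-0.0766  0.0094]
```

The crop confirms the grey steel bar in the guide. The slot points to the jar side (joint about 1.5), and the pin stands near base (57,0) mm. The two cameras differ by about 8 mm in y, so I'll refine from the wrist camera. First I'll check clearance along the path.

```bash
python3 - <<'E'
from h import *
print(px2w("scene",[(60,270),(25,322),(105,225),(140,292),(165,350),(3,170),(20,215)],[0,0,0,0,0,.2,.15]).round(3))
E
```

```text
[[ 0.364 -0.65   0.   ]
 [ 0.497 -0.726  0.   ]
 [ 0.242 -0.539  0.   ]
 [ 0.47  -0.457  0.   ]
 [ 0.638 -0.408  0.   ]
 [ 0.195 -0.72   0.2  ]
 [ 0.299 -0.692  0.15 ]]
```

Call:
drive_tool(plan=[{"offset": [-2.5,-2.8,-0.5],"delta_rot": [0,0,-5],"jaw": 0},{"offset": [-5,-5.6,-1],"delta_rot": [0,0,-10],"jaw": 0},{"offset": [-7.5,-8.4,-1.5],"delta_rot": [0,0,-15],"jaw": 0},{"offset": [-10,-11.2,-2],"delta_rot": [0,0,-20],"jaw": 0},{"offset": [-12.5,-14,-2.5],"delta_rot": [0,0,-25],"jaw": 0},{"offset": [-15,-16.8,-3],"delta_rot": [0,0,-30],"jaw": 0},{"offset": [-17.5,-19.6,-3.5],"delta_rot": [0,0,-35],"jaw": 0},{"offset": [-20,-22.4,-4],"delta_rot": [0,0,-40],"jaw": 0}])

```text
time: 0.82
position: [0.3184, -0.3584, 0.2626]
tool_rot: [0.951, -0.31, -0.0, -0.0]
ft_force: [0.4, -0.2, -0.5]
grip_width: 0.0415
```

Call:
drive_tool(plan=[{"offset": [0,-3.8,-0.4],"delta_rot": [0,0,-6.3],"jaw": 0},{"offset": [0,-7.6,-0.8],"delta_rot": [0,0,-12.6],"jaw": 0},{"offset": [0,-11.4,-1.2],"delta_rot": [0,0,-18.9],"jaw": 0},{"offset": [0,-15.2,-1.6],"delta_rot": [0,0,-25.2],"jaw": 0},{"offset": [0,-19,-2],"delta_rot": [0,0,-31.5],"jaw": 0},{"offset": [-0.2,-22.8,-2.5],"delta_rot": [0,0,-37.8],"jaw": 0},{"offset": [-0.3,-26.6,-3],"delta_rot": [0,0,-44.1],"jaw": 0},{"offset": [-0.5,-30.4,-3.7],"delta_rot": [0,0,-50.4],"jaw": 0}])

```text
time: 1.48
position: [0.4945, -0.1106, 0.2994]
tool_rot: [0.992, 0.125, -0.0, -0.0]
ft_force: [0.2, -0.7, 1.4]
grip_width: 0.0007
```

```bash
python3 - <<'E'
from h import *
o=get_obs(); im=camera("wrist"); print(o["position"],o["tool_rot"],o["joint_velocities"].round(3))
cv2.imwrite("pics/w1.png",im[:,:,::-1])
E
```

```text
[ 0.49451113 -0.11058277  0.29936161] [ 9.92180115e-01  1.24813197e-01 -4.72168122e-04 -2.50420678e-04] [ 0.926  0.135 -0.464 -0.004  0.317 -0.387]
```

View pics/w1.png

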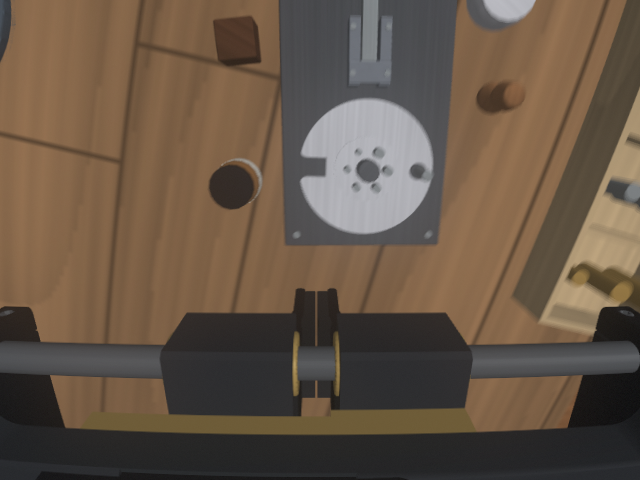

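The wrist view shows the plate squared up, the disc at (367,168), the slot at left (313,166) and the pin at (422,172). The lug is cut off at the top, so I'll shift back.

Call:
drive_tool(plan=[{"offset": [2,-3.5,0],"delta_rot": [0,0,0],"jaw": 0},{"offset": [4,-7,0],"delta_rot": [0,0,0],"jaw": 0},{"offset": [5,-9,0],"delta_rot": [0,0,0],"jaw": 0},{"offset": [5,-9,0],"delta_rot": [0,0,0],"jaw": 0},{"offset": [5,-9,0],"delta_rot": [0,0,0],"jaw": 0},{"offset": [5,-9,0],"delta_rot": [0,0,0],"jaw": 0},{"offset": [5,-9,0],"delta_rot": [0,0,0],"jaw": 0},{"offset": [5,-9,0],"delta_rot": [0,0,0],"jaw": 0}])

```text
time: 2.2
position: [0.5206, -0.0144, 0.2995]
tool_rot: [0.993, 0.121, -0.0, 0.0]
ft_force: [0.3, 0.3, 0.3]
grip_width: 0.0004
```

```bash
python3 - <<'E'
from h import *
o=get_obs(); im=camera("wrist"); print(o["position"],o["tool_rot"],o["joint_velocities"].round(3))
np.savez("w2.npz",position=o["position"],tool_rot=o["tool_rot"])
cv2.imwrite("pics/w2.png",im[:,:,::-1])
cv2.imwrite("pics/w2c.png",cv2.resize(im[0:300,190:490,::-1],None,fx=2,fy=2,interpolation=cv2.INTER_CUBIC))
E
```

```text
[ 0.52059803 -0.01439944  0.29947951] [ 9.92648781e-01  1.21030451e-01 -1.32432039e-04  1.04705270e-04] [ 0.001 -0.002 -0.     0.003 -0.001  0.001]
```

View pics/w2c.png

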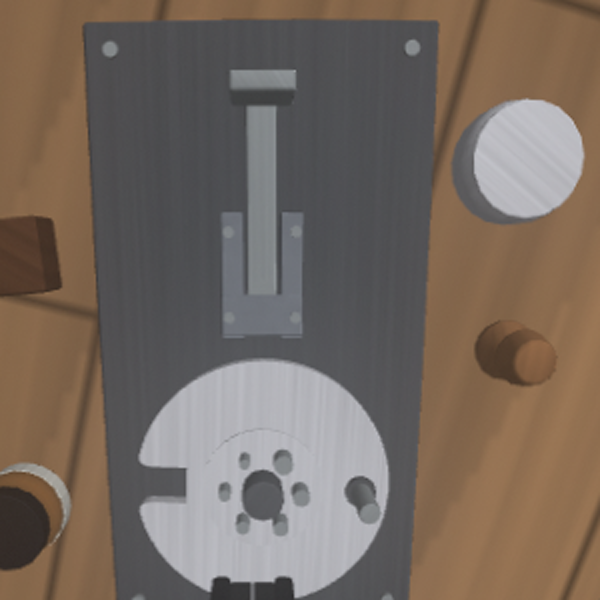

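```bash
python3 - <<'E'
from h import *
o=np.load("w2.npz")
g=lambda u,z: px2w("wrist",np.array(u,float)/2+[190,0],z,o)[:,:2]
C=g([(85,25),(437,22)],.010)
L=g([(263,79)],.068)[0];P=g([(370,512)],.068)[0]
D=g([(138,485),(389,480),(264,359),(183,392),(348,392)],.026); S=g([(141,485)],.026)[0]; Si=g([(186,485)],.026)[0]
# circle fit r=75
s=least_squares(lambda c:np.hypot(*(D[1:]-c).T)-.075,D.mean(0)); c=s.x; print("disc",c,s.fun.round(4))
mid=C.mean(0); w=C[1]-C[0]; print("plate w",np.hypot(*w),"yaw",np.arctan2(w[1],w[0]))
G=g([(222,213),(302,213)],.032);print("guide",G.mean(0),np.hypot(*(G[1]-G[0])))
for nm,a in (("mid",mid),("guide",G.mean(0)),("lug",L)): 
    d=a-c; print(nm,a,np.hypot(*d),"yaw",np.arctan2(-d[0],d[1]))
d=P-c; print("pin",P,np.hypot(*d),np.degrees(np.arctan2(d[1],d[0])))
d=S-c; print("slot",np.hypot(*d),np.degrees(np.arctan2(d[1],d[0])),np.hypot(*(Si-c)))
print(np.degrees(2*np.arctan2(o["tool_rot"][1],o["tool_rot"][0])))
E
```

```text
disc [ 0.54062911 -0.06385591] [-0.0006  0.0011 -0.0012 -0.0003]
plate w 0.18730453178140785 yaw 0.24983660711173822
guide [0.50199906 0.08601337] 0.0425010768630208
mid [0.47782036 0.18206624] 0.2538161580912264 yaw 0.250055426781064
guide [0.50199906 0.08601337] 0.15476782804653078 yaw 0.2522671657254514
lug [0.48773855 0.14341002] 0.21390786654907215 yaw 0.24984995967012474
pin [ 0.59624715 -0.05095315] 0.05709507177723143 13.060937771104076
slot 0.07304887193435962 -167.36729379282292 0.04626339713870877
13.903153277197237
```

The measurements agree: pin radius 57 (should be 58), guide 155, lug at 214 mm, yaw 0.25, joint about 1.55 rad. Next I'll descend behind the pin on its +y side, with the fingers shut.

Call:
drive_tool(plan=[{"offset": [2,1,2],"delta_rot": [0,0,0],"jaw": 0},{"offset": [4,2,5],"delta_rot": [0,0,0],"jaw": 0},{"offset": [5.5,2.6,8.5],"delta_rot": [0,0,0],"jaw": 0},{"offset": [6.5,3,12],"delta_rot": [0,0,0],"jaw": 0},{"offset": [6.5,3,15.5],"delta_rot": [0,0,0],"jaw": 0},{"offset": [6.5,3,19],"delta_rot": [0,0,0],"jaw": 0},{"offset": [6.5,3,21.5],"delta_rot": [0,0,0],"jaw": 0},{"offset": [6.5,3,22],"delta_rot": [0,0,0],"jaw": 0}])

```text
time: 2.92
position: [0.5877, -0.0268, 0.0748]
tool_rot: [0.993, 0.121, -0.004, -0.002]
ft_force: [-0.9, -0.2, -0.9]
grip_width: 0.0004
```

```bash
python3 - <<'E'
from h import *
o=get_obs(); im=camera("wrist"); print(o["position"],o["tool_rot"],o["joint_velocities"].round(3))
cv2.imwrite("pics/w3.png",im[:,:,::-1])
im=camera("scene");cv2.imwrite("pics/s3.png",cv2.resize(im[185:335,240:440,::-1],None,fx=4,fy=4,interpolation=cv2.INTER_CUBIC))
E
```

```text
[ 0.58769063 -0.02678191  0.07484501] [ 0.99260975  0.12125785 -0.00445686 -0.00160072] [ 0.004  0.026 -0.012 -0.001 -0.066 -0.001]
```

View pics/w3.png

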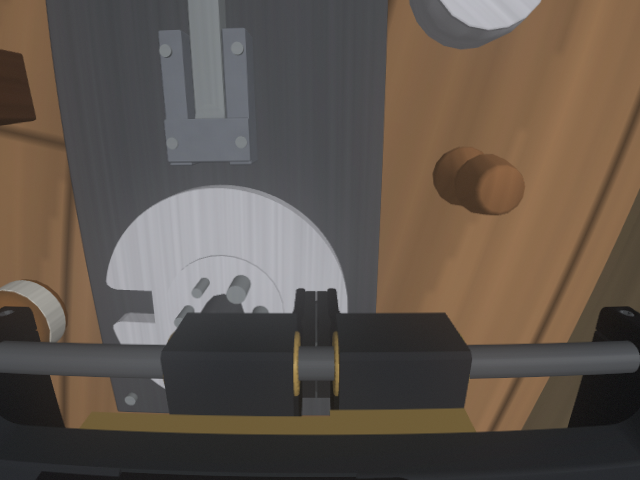

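View pics/s3.png

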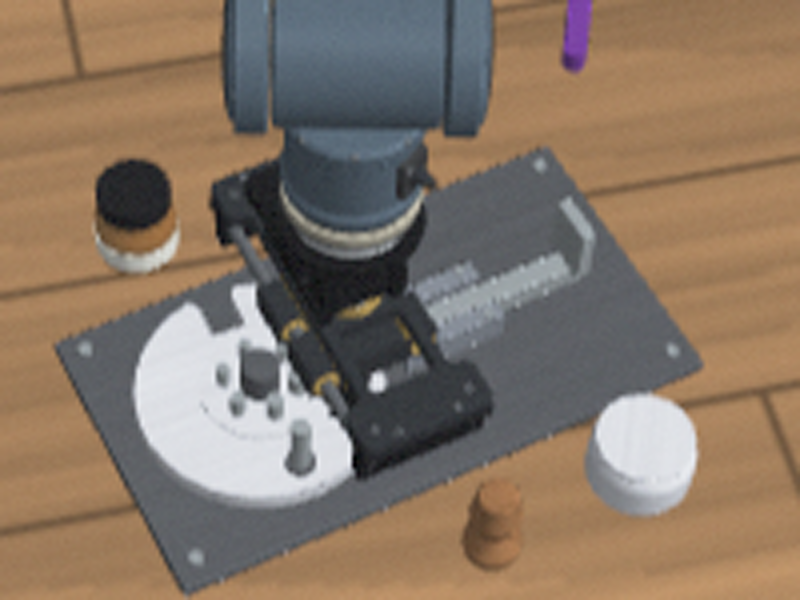

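Clear of everything: the finger is behind the pin with about 8 mm of gap. Now down to about 42 mm.

Call:
drive_tool(plan=[{"offset": [0.3,0,1.6],"delta_rot": [0,0,0],"jaw": 0},{"offset": [0.3,0,3.3],"delta_rot": [0,0,0],"jaw": 0},{"offset": [0.3,0,3.3],"delta_rot": [0,0,0],"jaw": 0},{"offset": [0.3,0,3.3],"delta_rot": [0,0,0],"jaw": 0},{"offset": [0.3,0,3.3],"delta_rot": [0,0,0],"jaw": 0},{"offset": [0.3,0.2,3.3],"delta_rot": [0,0,0],"jaw": 0},{"offset": [0.3,0.4,3.3],"delta_rot": [0,0,0],"jaw": 0},{"offset": [0.3,0.4,3.3],"delta_rot": [0,0,0],"jaw": 0}])

```text
time: 3.68
position: [0.5959, -0.0302, 0.0476]
tool_rot: [0.993, 0.122, 0.001, 0.0]
ft_force: [0.3, -0.4, 0.2]
grip_width: 0.0002
```

```bash
cat >> h.py <<'E'
O=np.array([.5408,-.0645]); YAW=.25
def arc(o,angs,lead=.0155,r=.058,z=.042):
    p=o["position"];M=R.from_quat(o["tool_rot"]).as_matrix()
    for a in angs:
        a_=np.radians(a); t=np.array([np.sin(a_),-np.cos(a_)])
        w=np.r_[O+r*np.array([np.cos(a_),np.sin(a_)])-t*lead,z]
        phi=a_; N=np.c_[[np.cos(phi),np.sin(phi),0],[np.sin(phi),-np.cos(phi),0],[0,0,-1]]
        print(a,(M.T@(w-p)*100).round(2),np.degrees(R.from_matrix(M.T@N).as_rotvec()).round(1))
E
python3 - <<'E'
from h import *
o=get_obs(); print(o["position"],o["ft_force"])
arc(o,[13,8,3,-2,-7,-12,-17,-22])
E
```

```text
[ 0.59588358 -0.03019503  0.04763512] [ 0.31720226 -0.40819576  0.23076831]
13 [-0.35  0.55  0.56] [ 0.1 -0.1  1. ]
8 [-0.25  1.06  0.56] [ 0.1 -0.1  6. ]
3 [-0.19  1.58  0.56] [ 0.1 -0.1 11. ]
-2 [-0.17  2.1   0.57] [ 0.1 -0.1 16. ]
-7 [-0.21  2.63  0.57] [ 0.  -0.1 21. ]
-12 [-0.28  3.14  0.57] [ 0.  -0.1 26. ]
-17 [-0.41  3.65  0.57] [ 0.  -0.1 31. ]
-22 [-0.57  4.15  0.57] [ 0.  -0.1 36. ]
```

Call:
drive_tool(plan=[{"offset": [-0.35,0.5,0.5],"delta_rot": [0,0,1],"jaw": 0},{"offset": [-0.25,1.05,0.5],"delta_rot": [0,0,6],"jaw": 0},{"offset": [-0.2,1.6,0.5],"delta_rot": [0,0,11],"jaw": 0},{"offset": [-0.15,2.1,0.5],"delta_rot": [0,0,16],"jaw": 0},{"offset": [-0.2,2.6,0.5],"delta_rot": [0,0,21],"jaw": 0},{"offset": [-0.3,3.15,0.5],"delta_rot": [0,0,26],"jaw": 0},{"offset": [-0.4,3.65,0.5],"delta_rot": [0,0,31],"jaw": 0},{"offset": [-0.55,4.15,0.5],"delta_rot": [0,0,36],"jaw": 0}])

```text
time: 4.35
position: [0.5991, -0.0712, 0.041]
tool_rot: [0.981, -0.193, -0.001, -0.0]
ft_force: [0.5, 2.5, 0.3]
grip_width: 0.0003
```

```bash
python3 - <<'E'
from h import *
o=get_obs(); print(o["position"],o["ft_force"],np.degrees(2*np.arctan2(o["tool_rot"][1],o["tool_rot"][0])))
im=camera("scene");cv2.imwrite("pics/s4.png",cv2.resize(im[185:335,240:440,::-1],None,fx=4,fy=4,interpolation=cv2.INTER_CUBIC))
arc(o,[-27,-32,-37,-42,-47,-52,-57,-62])
E
```

```text
[ 0.59914498 -0.0712408   0.04102318] [0.46263373 2.50600953 0.34734248] -22.290920818508575
-27 [ 0.25  0.52 -0.1 ] [-0.   0.1  4.7]
-32 [ 0.32  1.04 -0.1 ] [-0.   0.1  9.7]
-37 [ 0.35  1.56 -0.1 ] [-0.   0.1 14.7]
-42 [ 0.33  2.09 -0.1 ] [-0.   0.1 19.7]
-47 [ 0.26  2.61 -0.1 ] [-0.   0.1 24.7]
-52 [ 0.15  3.12 -0.1 ] [-0.   0.1 29.7]
-57 [-0.    3.62 -0.1 ] [-0.   0.1 34.7]
-62 [-0.2  4.1 -0.1] [ 0.   0.1 39.7]
```

View pics/s4.png

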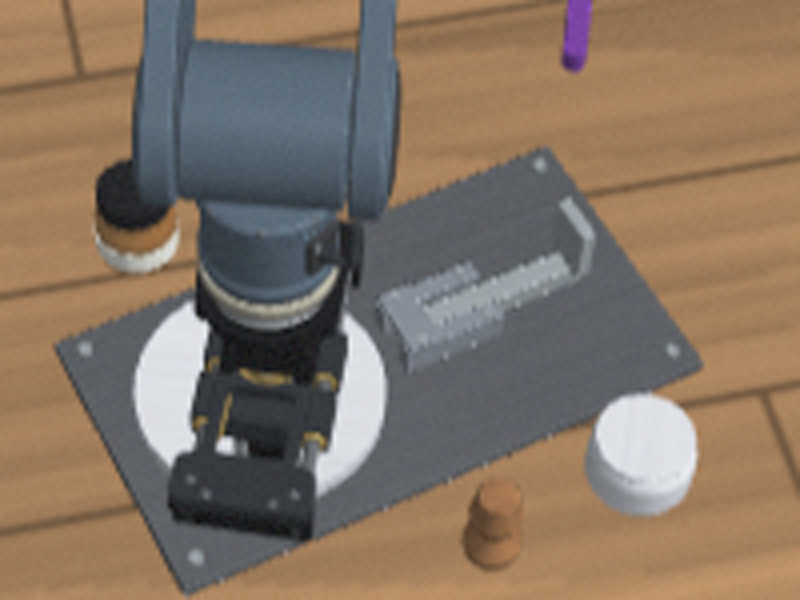

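The scene picture shows the tool over the disc's front edge, and the force is 2.5 N against the push, so the pin is being pushed. I'll continue the arc.

Call:
drive_tool(plan=[{"offset": [0.2,0.5,0],"delta_rot": [0,0,4.7],"jaw": 0},{"offset": [0.3,1.05,0],"delta_rot": [0,0,9.7],"jaw": 0},{"offset": [0.35,1.55,0],"delta_rot": [0,0,14.7],"jaw": 0},{"offset": [0.33,2.1,0],"delta_rot": [0,0,19.7],"jaw": 0},{"offset": [0.25,2.6,0],"delta_rot": [0,0,24.7],"jaw": 0},{"offset": [0.15,3.1,0],"delta_rot": [0,0,29.7],"jaw": 0},{"offset": [0,3.6,0],"delta_rot": [0,0,34.7],"jaw": 0},{"offset": [-0.2,4.1,0],"delta_rot": [0,0,39.7],"jaw": 0}])

```text
time: 5.07
position: [0.5827, -0.1087, 0.0413]
tool_rot: [0.858, -0.514, 0.0, -0.0]
ft_force: [0.7, 1.5, -0.9]
grip_width: 0.0005
```

```bash
python3 - <<'E'
from h import *
o=get_obs(); print(o["position"],o["ft_force"],np.degrees(2*np.arctan2(o["tool_rot"][1],o["tool_rot"][0])))
im=camera("wrist");cv2.imwrite("pics/w5.png",im[:,:,::-1])
np.savez("w5.npz",position=o["position"],tool_rot=o["tool_rot"])
im=camera("side");cv2.imwrite("pics/d5.png",cv2.resize(im[185:295,260:400,::-1],None,fx=5,fy=5,interpolation=cv2.INTER_CUBIC))
arc(o,[-62,-64,-66,-68,-70,-72,-74,-76])
E
```

```text
[ 0.58267275 -0.10867011  0.04127731] [ 0.70246411  1.52109976 -0.88169414] -61.86864099031948
-62 [-0.07  0.07 -0.07] [-0.  -0.   0.1]
-64 [-0.02  0.28 -0.07] [-0.  -0.   2.1]
-66 [ 0.03  0.48 -0.07] [-0.  -0.   4.1]
-68 [ 0.06  0.69 -0.07] [-0.  -0.   6.1]
-70 [ 0.09  0.9  -0.07] [-0.  -0.   8.1]
-72 [ 0.11  1.1  -0.07] [-0.  -0.  10.1]
-74 [ 0.13  1.31 -0.07] [-0.  -0.  12.1]
-76 [ 0.13  1.52 -0.07] [-0.  -0.  14.1]
```

View pics/w5.png

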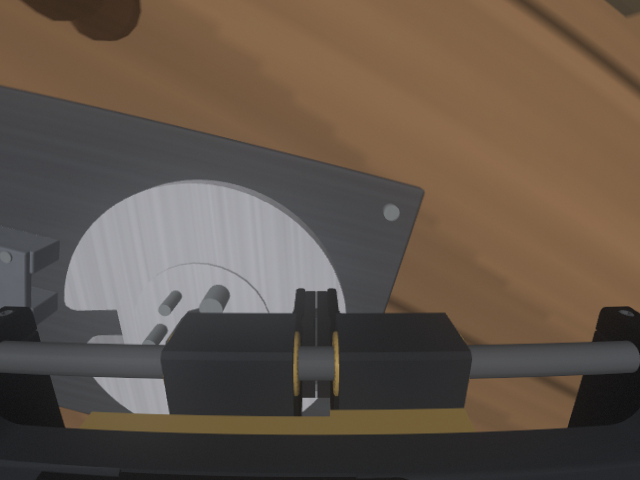

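View pics/d5.png

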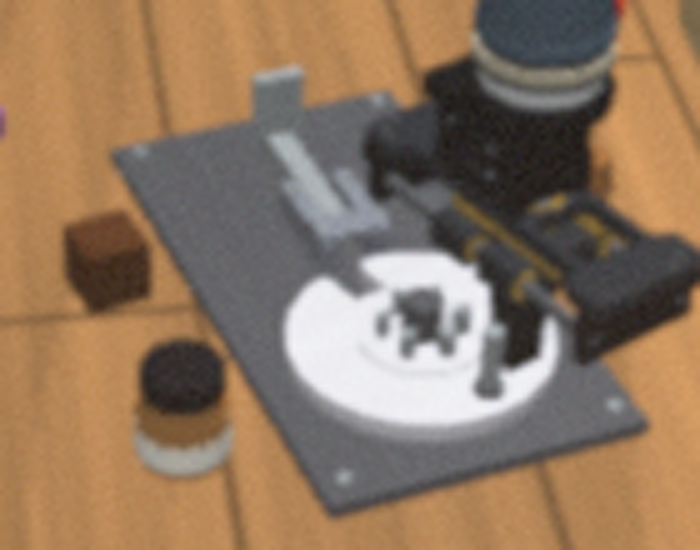

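```bash
python3 - <<'E'
from h import *
o=np.load("w5.npz")
im=cv2.imread("pics/w5.png")[200:400,20:260]; cv2.imwrite("pics/w5c.png",cv2.resize(im,None,fx=3.3,fy=3,interpolation=cv2.INTER_CUBIC)[:600])
# predicted slot edge pixels for pin angles
for a in (-60,-63,-66,-69):
    s=np.radians(a+180); e=np.array([np.cos(s),np.sin(s)]); n=np.array([-e[1],e[0]])
    X=[np.r_[O+e*r+n*w,.026] for r in (.047,.070) for w in (-.011,.011)]
    print(a,w2px("wrist",X,o).round(1).tolist())
E
```

```text
-60 [[116.0, 307.7], [124.2, 344.1], [75.1, 308.4], [84.5, 344.4]]
-63 [[116.2, 303.5], [122.4, 340.1], [74.7, 302.1], [82.1, 338.5]]
-66 [[116.7, 299.3], [120.8, 336.1], [74.6, 295.9], [80.0, 332.6]]
-69 [[117.4, 295.1], [119.4, 332.0], [74.9, 289.6], [78.3, 326.6]]
```

View pics/w5c.png

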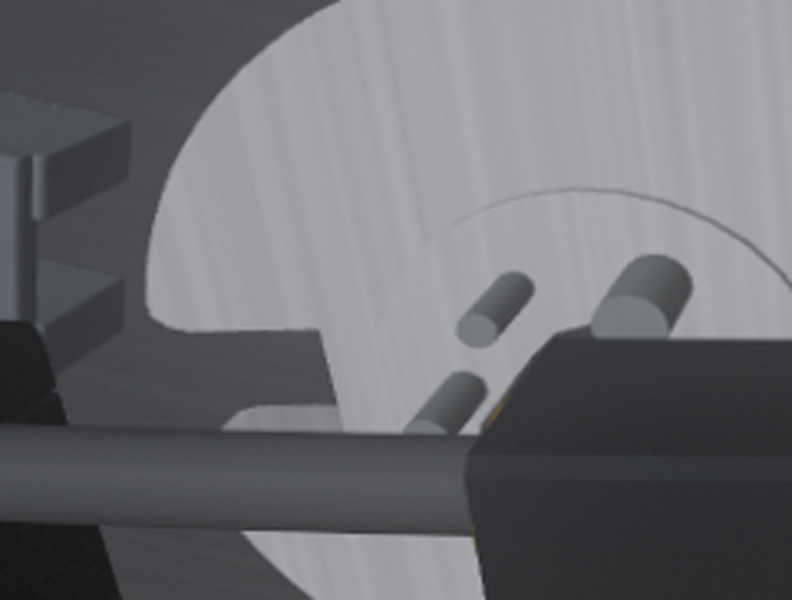

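The slot edge sits at row 310, so the pin's angle is about -59° with the tool parameter at about -61.5°. The finger face is thus about 2 mm thinner than I assumed. The target pin angle is -75.7°. I'll push close to it, then look.

Call:
drive_tool(plan=[{"offset": [0,0.3,0],"delta_rot": [0,0,2],"jaw": 0},{"offset": [0.05,0.5,0],"delta_rot": [0,0,4],"jaw": 0},{"offset": [0.05,0.7,0],"delta_rot": [0,0,6],"jaw": 0},{"offset": [0.1,0.9,0],"delta_rot": [0,0,8],"jaw": 0},{"offset": [0.1,1.1,0],"delta_rot": [0,0,10],"jaw": 0},{"offset": [0.13,1.3,0],"delta_rot": [0,0,12],"jaw": 0},{"offset": [0.13,1.5,0],"delta_rot": [0,0,14],"jaw": 0},{"offset": [0.13,1.5,0],"delta_rot": [0,0,14],"jaw": 0}])

```text
time: 5.83
position: [0.5703, -0.117, 0.0416]
tool_rot: [0.79, -0.613, 0.0, -0.0]
ft_force: [1.2, 0.4, -0.1]
grip_width: 0.0006
```

```bash
cat > look.py <<'E'
from h import *
import sys
k=sys.argv[1]
o=get_obs(); print(o["time"],o["position"],o["ft_force"],np.degrees(2*np.arctan2(o["tool_rot"][1],o["tool_rot"][0])),o["joint_velocities"].round(3).tolist())
im=camera("wrist");cv2.imwrite(f"pics/w{k}.png",im[:,:,::-1])
np.savez(f"w{k}.npz",position=o["position"],tool_rot=o["tool_rot"])
E
python3 look.py 6; python3 - <<'E'
from h import *
o=np.load("w6.npz")
im=cv2.imread("pics/w6.png")[200:400,20:260]; cv2.imwrite("pics/w6c.png",cv2.resize(im,None,fx=3.3,fy=3,interpolation=cv2.INTER_CUBIC)[:600])
for a in (-72,-74,-76,-78):
    s=np.radians(a+180); e=np.array([np.cos(s),np.sin(s)]); n=np.array([-e[1],e[0]])
    X=[np.r_[O+e*r+n*w,.026] for r in (.047,.070) for w in (-.011,.011)]
    print(a,((w2px("wrist",X,o)-[20,200])*[3.3,3]).round().tolist())
E
```

```text
5.8333 [ 0.57032507 -0.11702083  0.04159086] [ 1.16988123  0.38823012 -0.0912462 ] -75.54941490380023 [0.004, -0.0, -0.003, 0.003, 0.011, -0.034]
-72 [[321.0, 325.0], [351.0, 434.0], [187.0, 331.0], [221.0, 438.0]]
-74 [[321.0, 317.0], [347.0, 426.0], [185.0, 318.0], [215.0, 427.0]]
-76 [[321.0, 308.0], [343.0, 418.0], [184.0, 306.0], [210.0, 415.0]]
-78 [[322.0, 300.0], [339.0, 410.0], [184.0, 293.0], [205.0, 403.0]]
```

View pics/w6c.png

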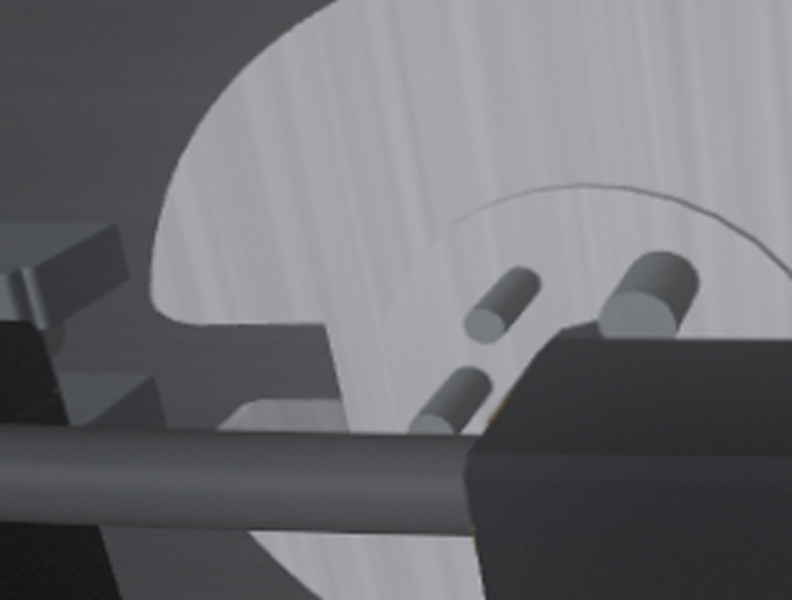

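Slot edges at crop row 324 put the pin at about -73°. It needs about 2.5° more, or 2.5 mm. I'll push that, then back straight off and rise.

Call:
drive_tool(plan=[{"offset": [0,0.13,0],"delta_rot": [0,0,1.2],"jaw": 0},{"offset": [0,0.26,0],"delta_rot": [0,0,2.5],"jaw": 0},{"offset": [0,0.26,0],"delta_rot": [0,0,2.5],"jaw": 0},{"offset": [0,0.26,0],"delta_rot": [0,0,2.5],"jaw": 0},{"offset": [0,-1,0],"delta_rot": [0,0,2.5],"jaw": 0},{"offset": [0,-2.5,0],"delta_rot": [0,0,2.5],"jaw": 0},{"offset": [0,-2.5,-3],"delta_rot": [0,0,2.5],"jaw": 0},{"offset": [0,-2.5,-6.5],"delta_rot": [0,0,2.5],"jaw": 0}])

```text
time: 6.55
position: [0.5917, -0.1092, 0.1037]
tool_rot: [0.777, -0.63, -0.005, 0.001]
ft_force: [0.6, 0.2, 1.2]
grip_width: 0.0004
```

Call:
drive_tool(plan=[{"offset": [0,0,-3],"delta_rot": [0,0,-6.5],"jaw": 0},{"offset": [-1,0.5,-6],"delta_rot": [0,0,-13],"jaw": 0},{"offset": [-3,1.5,-9],"delta_rot": [0,0,-19.5],"jaw": 0},{"offset": [-5,2.5,-12],"delta_rot": [0,0,-26],"jaw": 0},{"offset": [-7,3.5,-14],"delta_rot": [0,0,-32.5],"jaw": 0},{"offset": [-9,4.5,-16],"delta_rot": [0,0,-39],"jaw": 0},{"offset": [-10.8,5,-18],"delta_rot": [0,0,-45.5],"jaw": 0},{"offset": [-10.8,5,-19.5],"delta_rot": [0,0,-52],"jaw": 0}])

```text
time: 7.22
position: [0.5199, -0.0118, 0.3029]
tool_rot: [0.975, -0.222, -0.002, -0.001]
ft_force: [-0.4, 0.6, -1.2]
grip_width: 0.0004
```

Call:
drive_tool(plan=[{"offset": [0,0,0],"delta_rot": [0,0,-6.5],"jaw": 0},{"offset": [0,0,0],"delta_rot": [0,0,-13],"jaw": 0},{"offset": [0,0,0],"delta_rot": [0,0,-19.5],"jaw": 0},{"offset": [0,0,0],"delta_rot": [0,0,-26],"jaw": 0},{"offset": [0,0,0],"delta_rot": [0,0,-32.5],"jaw": 0},{"offset": [0,0,0],"delta_rot": [0,0,-40],"jaw": 0},{"offset": [0,0,0],"delta_rot": [0,0,-40],"jaw": 0},{"offset": [0,0,0],"delta_rot": [0,0,-40],"jaw": 0}])

```text
time: 7.88
position: [0.5224, -0.0148, 0.3012]
tool_rot: [0.993, 0.119, -0.001, -0.0]
ft_force: [0.3, -0.5, -0.3]
grip_width: 0.0005
```

```bash
python3 look.py 7; python3 - <<'E'
import cv2
im=cv2.imread("pics/w7.png")[0:300,170:510]; cv2.imwrite("pics/w7c.png",cv2.resize(im,None,fx=2,fy=2,interpolation=cv2.INTER_CUBIC))
E
```

```text
7.8833 [ 0.52240029 -0.01484655  0.30123152] [ 0.25058595 -0.47888691 -0.33645832] 13.68056623110215 [-0.001, -0.001, -0.006, -0.001, -0.003, 0.013]
```

View pics/w7c.png

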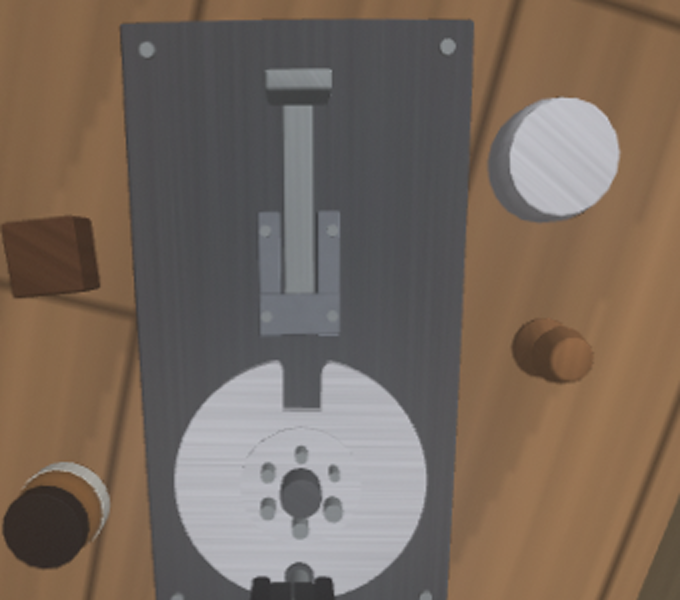

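```bash
python3 - <<'E'
from h import *
o=np.load("w7.npz")
im=cv2.imread("pics/w7.png")[160:250,250:390]; cv2.imwrite("pics/w7d.png",cv2.resize(im,None,fx=5.6,fy=5.6,interpolation=cv2.INTER_CUBIC))
for a in (-3,0,3):
    s=YAW+np.pi/2+np.radians(a); e=np.array([np.cos(s),np.sin(s)]); n=np.array([-e[1],e[0]])
    X=[np.r_[O+e*r+n*w,.026] for r in (.047,.066) for w in (.011,-.011)]+[np.r_[O,.026]+np.r_[k*.075*np.cos(YAW),k*.075*np.sin(YAW),0] for k in (-1,1)]
    print(a,((w2px("wrist",X,o)-[250,160])*5.6).round().tolist())
E
```

```text
-3 [[354.0, 247.0], [460.0, 252.0], [358.0, 156.0], [465.0, 160.0], [46.0, 471.0], [749.0, 462.0]]
0 [[342.0, 250.0], [449.0, 249.0], [341.0, 159.0], [448.0, 157.0], [46.0, 471.0], [749.0, 462.0]]
3 [[330.0, 253.0], [437.0, 246.0], [324.0, 162.0], [431.0, 155.0], [46.0, 471.0], [749.0, 462.0]]
```

View pics/w7d.png

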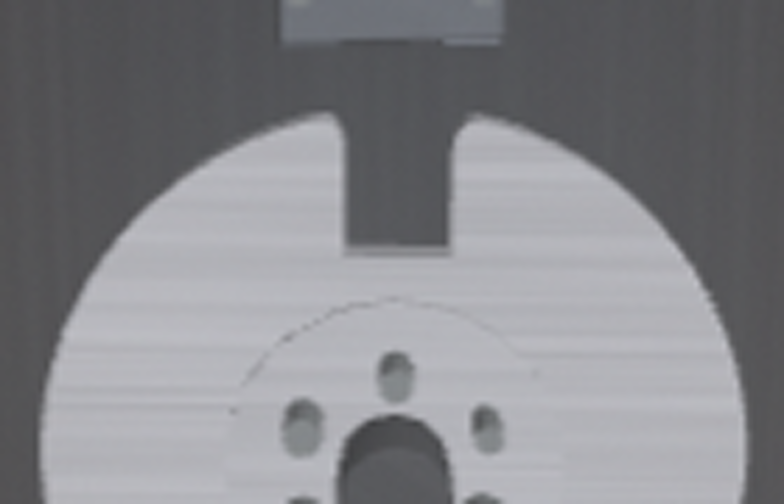

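The disc's slot is within about 1–1.5° of true (tolerance 3.4°), and the bar hasn't moved. Now I'll go round behind the lug.

Call:
drive_tool(plan=[{"offset": [0,-3.5,1],"delta_rot": [0,0,-0.6],"jaw": 0},{"offset": [0.1,-7,2],"delta_rot": [0,0,-0.6],"jaw": 0},{"offset": [0.2,-10.5,4],"delta_rot": [0,0,-0.6],"jaw": 0},{"offset": [0.3,-14,6],"delta_rot": [0,0,-0.6],"jaw": 0},{"offset": [0.3,-17,8],"delta_rot": [0,0,-0.6],"jaw": 0},{"offset": [0.3,-18.6,11],"delta_rot": [0,0,-0.6],"jaw": 0},{"offset": [0.3,-18.6,14.5],"delta_rot": [0,0,-0.6],"jaw": 0},{"offset": [0.3,-18.6,17.5],"delta_rot": [0,0,-0.6],"jaw": 0}])

```text
time: 8.6
position: [0.4807, 0.1677, 0.1253]
tool_rot: [0.992, 0.126, 0.0, -0.0]
ft_force: [-0.6, -0.1, -0.3]
grip_width: 0.0005
```

Call:
drive_tool(plan=[{"offset": [0,0,1],"delta_rot": [0,0,0],"jaw": 0},{"offset": [0,0,2],"delta_rot": [0,0,0],"jaw": 0},{"offset": [0,0,3],"delta_rot": [0,0,0],"jaw": 0},{"offset": [0,0,3.5],"delta_rot": [0,0,0],"jaw": 0},{"offset": [0,0,3.5],"delta_rot": [0,0,0],"jaw": 0},{"offset": [0,0,3.5],"delta_rot": [0,0,0],"jaw": 0},{"offset": [0,0,3.5],"delta_rot": [0,0,0],"jaw": 0},{"offset": [0,0,3.5],"delta_rot": [0,0,0],"jaw": 0}])

```text
time: 9.27
position: [0.4823, 0.1662, 0.0925]
tool_rot: [0.992, 0.125, 0.001, 0.0]
ft_force: [0.5, 0.1, 1.3]
grip_width: 0.0002
```

```bash
python3 look.py 8;  python3 - <<'E'
from h import *
im=camera("scene");cv2.imwrite("pics/s8.png",cv2.resize(im[185:335,240:440,::-1],None,fx=4,fy=4,interpolation=cv2.INTER_CUBIC))
im=camera("side");cv2.imwrite("pics/d8.png",cv2.resize(im[175:295,260:400,::-1],None,fx=5,fy=5,interpolation=cv2.INTER_CUBIC))
o=get_obs();d=o["position"][:2]-O;ca,sa=np.cos(YAW),np.sin(YAW);print(ca*d[0]+sa*d[1],-sa*d[0]+ca*d[1])
E
```

```text
9.2667 [0.48233211 0.16623562 0.09249137] [0.52679637 0.13015422 1.31157348] 14.406592500142372 [0.0, 0.002, 0.005, -0.0, -0.002, -0.001]
6.36955490108948e-05 0.2381711467772483
```

View pics/s8.png

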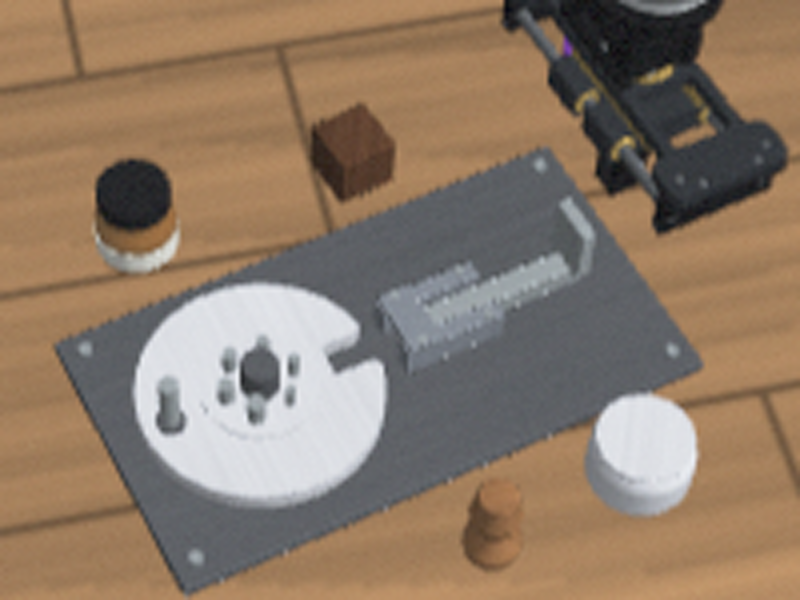

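View pics/d8.png

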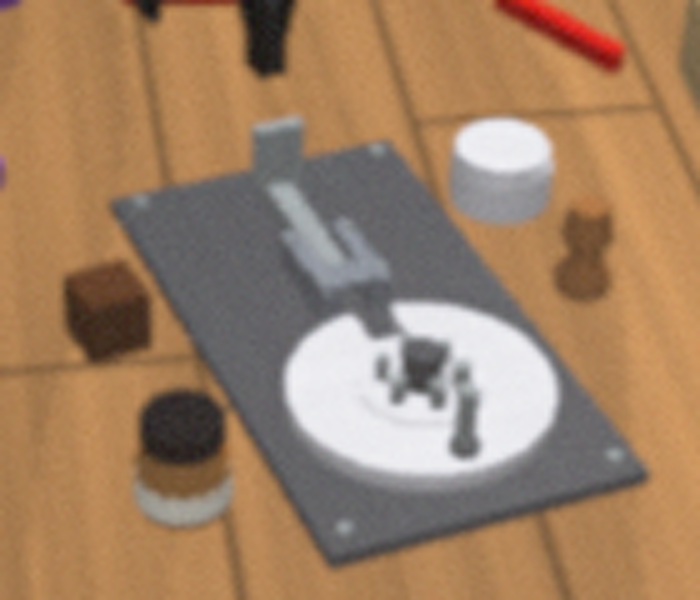

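Both views show the fingers behind the lug, on the bar's line and clear of it. Now down to z 0.04.

Call:
drive_tool(plan=[{"offset": [0,0,2],"delta_rot": [0,0,0],"jaw": 0},{"offset": [0,0,4],"delta_rot": [0,0,0],"jaw": 0},{"offset": [0,0,5.3],"delta_rot": [0,0,0],"jaw": 0},{"offset": [0,0,5.3],"delta_rot": [0,0,0],"jaw": 0},{"offset": [0,0,5.3],"delta_rot": [0,0,0],"jaw": 0},{"offset": [0,0.6,5.3],"delta_rot": [0,0,0],"jaw": 0},{"offset": [0,1.2,5.3],"delta_rot": [0,0,0],"jaw": 0},{"offset": [0,1.8,5.3],"delta_rot": [0,0,0],"jaw": 0}])

```text
time: 10.08
position: [0.4868, 0.1485, 0.0395]
tool_rot: [0.992, 0.126, 0.001, -0.0]
ft_force: [-0.3, 2.0, 0.6]
grip_width: 0.0005
```

Call:
drive_tool(plan=[{"offset": [0,0.3,0],"delta_rot": [0,0,0],"jaw": 0},{"offset": [0,0.6,0],"delta_rot": [0,0,0],"jaw": 0},{"offset": [0,0.9,0],"delta_rot": [0,0,0],"jaw": 0},{"offset": [0,1.2,0],"delta_rot": [0,0,0],"jaw": 0},{"offset": [0,1.5,0],"delta_rot": [0,0,0],"jaw": 0},{"offset": [0,1.8,0],"delta_rot": [0,0,0],"jaw": 0},{"offset": [0,2.0,0],"delta_rot": [0,0,0],"jaw": 0},{"offset": [0,2.0,0],"delta_rot": [0,0,0],"jaw": 0}])

```text
time: 10.75
position: [0.4912, 0.129, 0.0385]
tool_rot: [0.992, 0.125, 0.0, 0.0]
ft_force: [-0.4, 0.3, 0.4]
grip_width: 0.0004
```

```bash
cat > chk.py <<'E'
from h import *
import sys
k=sys.argv[1]
im=camera("scene");cv2.imwrite(f"pics/s{k}.png",cv2.resize(im[185:335,240:440,::-1],None,fx=4,fy=4,interpolation=cv2.INTER_CUBIC))
im=camera("side");cv2.imwrite(f"pics/d{k}.png",cv2.resize(im[175:295,260:400,::-1],None,fx=5,fy=5,interpolation=cv2.INTER_CUBIC))
o=get_obs();d=o["position"][:2]-O;ca,sa=np.cos(YAW),np.sin(YAW);print(o["position"],ca*d[0]+sa*d[1],-sa*d[0]+ca*d[1],o["ft_force"])
E
python3 chk.py 9
```

```text
[0.4910707  0.12921403 0.03842519] -0.0002577192621308205 0.19999515733864037 [-0.68989934  0.33054102  0.44229832]
```

View pics/d9.png

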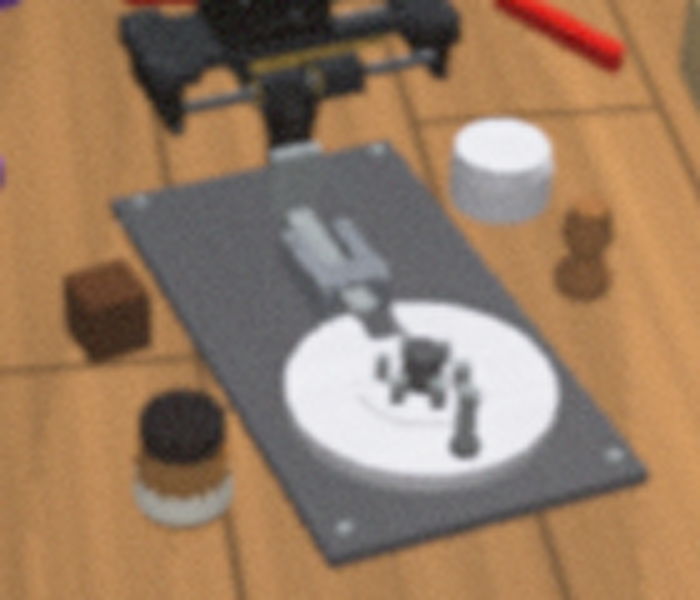

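The side view shows the bar sliding, its nose at the disc rim and lined up with the slot, with little force. I'll push on slowly.

Call:
drive_tool(plan=[{"offset": [0,0.3,0],"delta_rot": [0,0,0],"jaw": 0},{"offset": [0,0.6,0],"delta_rot": [0,0,0],"jaw": 0},{"offset": [0,0.9,0],"delta_rot": [0,0,0],"jaw": 0},{"offset": [0,1.2,0],"delta_rot": [0,0,0],"jaw": 0},{"offset": [0,1.5,0],"delta_rot": [0,0,0],"jaw": 0},{"offset": [0,1.8,0],"delta_rot": [0,0,0],"jaw": 0},{"offset": [0,2.1,0],"delta_rot": [0,0,0],"jaw": 0},{"offset": [0,2.3,0],"delta_rot": [0,0,0],"jaw": 0}])

```text
time: 11.52
position: [0.4969, 0.1068, 0.0385]
tool_rot: [0.992, 0.125, 0.0, 0.0]
ft_force: [-0.2, 0.7, 0.1]
grip_width: 0.0005
```

Call:
drive_tool(plan=[{"offset": [0,0.1,0],"delta_rot": [0,0,0],"jaw": 0},{"offset": [0,0.2,0],"delta_rot": [0,0,0],"jaw": 0},{"offset": [0,0.3,0],"delta_rot": [0,0,0],"jaw": 0},{"offset": [0,0.3,0],"delta_rot": [0,0,0],"jaw": 0},{"offset": [0,0.3,0],"delta_rot": [0,0,0],"jaw": 0},{"offset": [0,0.3,0],"delta_rot": [0,0,0],"jaw": 0},{"offset": [0,0.3,0],"delta_rot": [0,0,0],"jaw": 0},{"offset": [0,0.3,0],"delta_rot": [0,0,0],"jaw": 0}])

```text
time: 12.18
position: [0.4971, 0.106, 0.0386]
tool_rot: [0.992, 0.125, -0.0, -0.001]
ft_force: [-0.6, 8.7, 0.4]
grip_width: 0.0006
```

```bash
python3 chk.py 10
```

```text
[0.49710891 0.10596019 0.03861477] -0.00016031168701995113 0.17597034522029534 [-1.25451335  7.64822374 -0.03358888]
```

View pics/d10.png

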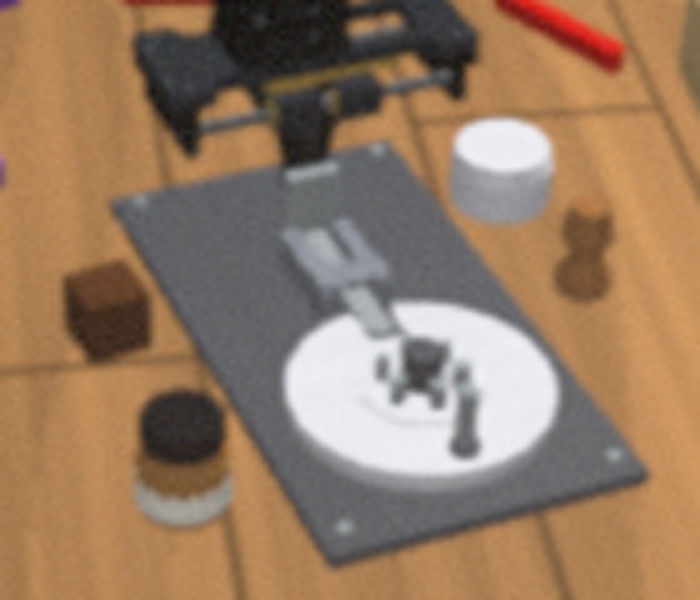

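It stopped at 8.7 N. I need to know if that's home or a jam, so I'll press a little more and look with the wrist camera.

Call:
drive_tool(plan=[{"offset": [0,0.1,0],"delta_rot": [0,0,0],"jaw": 0},{"offset": [0,0.2,0],"delta_rot": [0,0,0],"jaw": 0},{"offset": [0,0.2,0],"delta_rot": [0,0,0],"jaw": 0},{"offset": [0,0.2,0],"delta_rot": [0,0,0],"jaw": 0},{"offset": [0,0.2,0],"delta_rot": [0,0,0],"jaw": 0},{"offset": [0,0.2,0],"delta_rot": [0,0,0],"jaw": 0},{"offset": [0,0.2,0],"delta_rot": [0,0,0],"jaw": 0},{"offset": [0,0.2,0],"delta_rot": [0,0,0],"jaw": 0}])

```text
time: 12.95
position: [0.4971, 0.1058, 0.0387]
tool_rot: [0.992, 0.124, -0.0, -0.002]
ft_force: [-0.6, 16.4, 1.5]
grip_width: 0.0004
```

```bash
python3 chk.py 11; python3 - <<'E'
from h import *
d=cv2.imread("pics/s11.png");cv2.imwrite("pics/s11c.png",cv2.resize(d[200:440,260:640],None,fx=2,fy=2,interpolation=cv2.INTER_CUBIC))
b=lambda x,y,z:[O[0]+np.cos(YAW)*x-np.sin(YAW)*y,O[1]+np.sin(YAW)*x+np.cos(YAW)*y,z]
for y in(160,163,166): print(y,((w2px("scene",[b(0,y/1e3,.068),b(0,(y-110)/1e3,.026)])-[240,185])*8-[520,400]).round().tolist())
E
```

```text
[0.49711402 0.10583827 0.03865216] -0.0001855278767086202 0.17585094657708672 [-1.05676083 16.51823004  2.17835518]
160 [[479.0, 94.0], [150.0, 308.0]]
163 [[488.0, 90.0], [159.0, 304.0]]
166 [[497.0, 86.0], [167.0, 301.0]]
```

View pics/s11c.png

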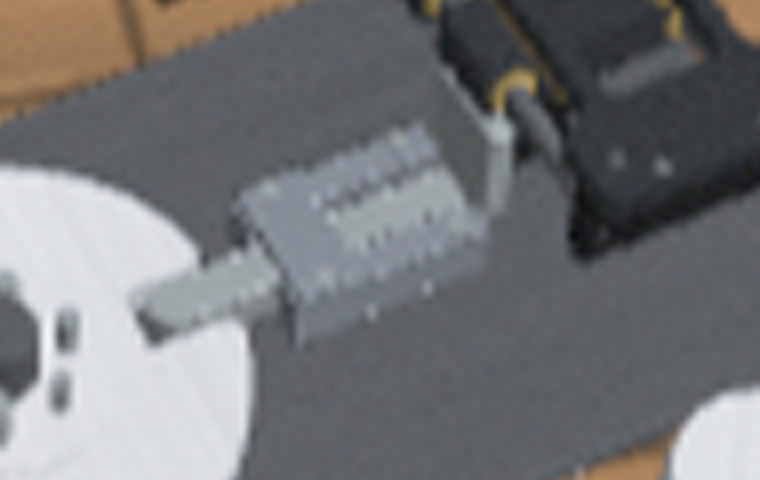

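It's a rigid stop: +2 mm of command gave +0.1 mm of motion and 16 N. The crop shows the lug against the cheek ends and the nose deep in the slot at (145,320). I'll come away and check from above.

Call:
drive_tool(plan=[{"offset": [0,-0.5,0],"delta_rot": [0,0,0],"jaw": 0},{"offset": [0,-1.5,0],"delta_rot": [0,0,0],"jaw": 0},{"offset": [0,-3,0],"delta_rot": [0,0,0],"jaw": 0},{"offset": [0,-3.5,-2],"delta_rot": [0,0,0],"jaw": 0},{"offset": [0,-3.5,-6],"delta_rot": [0,0,0],"jaw": 0},{"offset": [0,-3.5,-10],"delta_rot": [0,0,0],"jaw": 0},{"offset": [0,-1,-14],"delta_rot": [0,0,0],"jaw": 0},{"offset": [0,2.5,-16],"delta_rot": [0,0,0],"jaw": 0}])

```text
time: 13.72
position: [0.5038, 0.0828, 0.2002]
tool_rot: [0.992, 0.128, 0.002, 0.0]
ft_force: [1.2, -0.8, -0.3]
grip_width: 0.0003
```

Call:
drive_tool(plan=[{"offset": [0,3.5,-1],"delta_rot": [0,0,0],"jaw": 0},{"offset": [0,7,-2],"delta_rot": [0,0,0],"jaw": 0},{"offset": [0,9,-2],"delta_rot": [0,0,0],"jaw": 0},{"offset": [0,9,-2],"delta_rot": [0,0,0],"jaw": 0},{"offset": [0,9,-2],"delta_rot": [0,0,0],"jaw": 0},{"offset": [0,9,-2],"delta_rot": [0,0,0],"jaw": 0},{"offset": [0,9,-2],"delta_rot": [0,0,0],"jaw": 0},{"offset": [0,9,-2],"delta_rot": [0,0,0],"jaw": 0}])

```text
time: 14.38
position: [0.5251, -0.0048, 0.2162]
tool_rot: [0.992, 0.126, -0.001, -0.0]
ft_force: [1.0, -0.3, 0.5]
grip_width: 0.0006
```

```bash
python3 look.py 12; python3 - <<'E'
from h import *
o=np.load("w12.npz")
im=cv2.imread("pics/w12.png")[0:300,170:510]; cv2.imwrite("pics/w12c.png",cv2.resize(im,None,fx=2,fy=2,interpolation=cv2.INTER_CUBIC))
b=lambda x,y,z:[O[0]+np.cos(YAW)*x-np.sin(YAW)*y,O[1]+np.sin(YAW)*x+np.cos(YAW)*y,z]
for y in(160,163,166): print(y,((w2px("wrist",[b(0,y/1e3,.068),b(0,(y-110)/1e3,.026),b(-.022,.155,.032)],o)-[170,0])*2).round(1).tolist())
E
```

```text
14.3833 [ 0.52514278 -0.00483413  0.21617958] [ 0.95926618 -0.31151543  0.54340701] 14.52192944074249 [-0.001, -0.001, -0.007, -0.004, -0.002, -0.003]
160 [[292.2, 210.2], [291.8, 457.9], [241.2, 226.2]]
163 [[292.2, 202.0], [291.9, 451.8], [241.2, 226.2]]
166 [[292.2, 193.8], [291.9, 445.7], [241.2, 226.2]]
```

View pics/w12c.png

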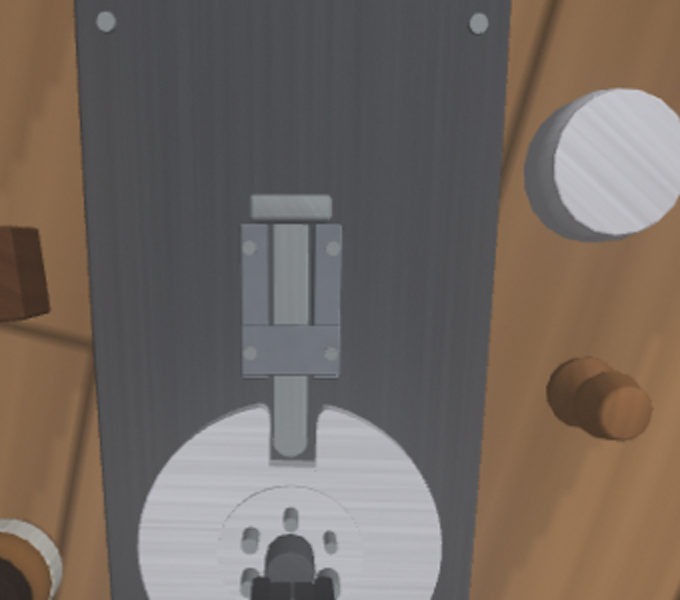

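```bash
python3 - <<'E'
from h import *
o=np.load("w12.npz")
im=cv2.imread("pics/w12.png")[85:145,280:350]; cv2.imwrite("pics/w12d.png",cv2.resize(im,None,fx=10,fy=10,interpolation=cv2.INTER_CUBIC))
b=lambda x,y,z:[O[0]+np.cos(YAW)*x-np.sin(YAW)*y,O[1]+np.sin(YAW)*x+np.cos(YAW)*y,z]
for y in(160,161,162,163): print(y,((w2px("wrist",[b(0,(y+5)/1e3,.068),b(0,(y-5)/1e3,.068),b(0,(y-5)/1e3,.032),b(-.022,.155,.032),b(-.022,.112,.035)],o)-[280,85])*10).round(1)[:,1].tolist())
E
```

```text
160 [132.8, 268.6, 280.9, 280.9, 787.8]
161 [119.1, 255.1, 268.8, 280.9, 787.8]
162 [105.4, 241.6, 256.7, 280.9, 787.8]
163 [91.7, 228.1, 244.6, 280.9, 787.8]
```

View pics/w12d.png

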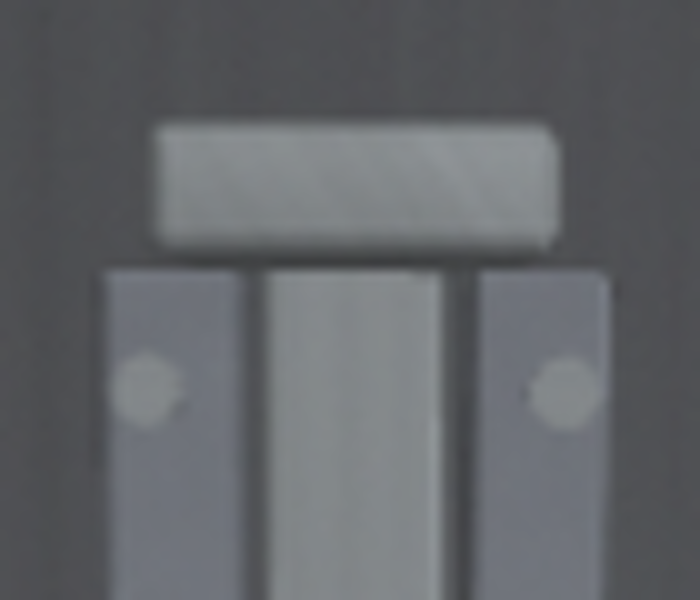

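The check matches home. The lug's back edge is at row 122 (predicted 122 for 160 mm, after the view's 11-row shift), and its front face meets the cheek ends at 270. The nose at row 457 matches the predicted 458, and the slot is square. I'll hand in.

```bash
python3 - <<'E'
from rig import *
o=get_obs();print(o["time"],o["ft_force"]);print(hand_in())
E
```

```text
14.4333 [ 1.00149727 -0.2751893   0.16483595]
the job is handed in; nothing more can be done
None
```

The turret is locked. I pushed the pin with the shut fingertips and turned the disc about 1.5 rad clockwise. The slot then measured about 1–1.5° from true, inside the 3.4° tolerance. I then pushed the lug until the bar stopped hard against the guide, at about 16 N, and moved clear. I handed in at 14.4 s.

- **Final view:** The wrist camera puts the lug against the cheek ends, with the bar origin at about 160 mm. The nose is in the slot at about 50 mm from the axis. The arm was well above the bench and touching nothing. No other bench object was seen to move, though the last picture did not cover the whole bench.
- **Disagreements:** The scene and side cameras differed by about 8 mm in the base position, so I used the wrist camera. The finger face seemed about 2 mm thinner than I assumed when turning the disc, but about as thick as assumed at the lug's stop. The final camera prediction was off by about 1 mm, which I corrected against the guide's end.

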